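# Undo the catch of the carver's tool chest and hold its lid open

### The arm

A 6-joint arm with a two-finger parallel gripper is mounted at the origin on the work surface. World frame = base frame: x ahead of the robot, y to its left, z up, the work surface at z = 0. Lengths are in m, angles in rad, forces in N, time in s.
With the tool pointing down it reaches from about 0.375 to 0.9 m from the base axis. Payload 3.1 kg.
Tool frame: the origin (TCP) lies at the very end of the fingers, on their centre line; the grasp point (between the pads) lies 19 mm behind it; z points along the fingers, y is the line along which they close (so a half turn about z gives the same grasp; the last joint's range is limited). The gripper opens to 85 mm and grips with 20 to 120 N. Pads are 22 mm wide; open, the fingers measure 114 mm over their backs; the gripper's body (76 mm by 85 mm) begins 54 mm behind the grasp point. The pads swing forward as they close: fully open they stand 13 mm farther back than shut.
Start: joints at [-1.313, 0.527, 1.433, -0, 1.181, -0.178], TCP at [0.264, -0.567, 0.231] pointing down, gripper open.
Joint ranges: [-3.08, 3.08], [-0.75, 2.2], [0.22, 2.44], [-1.43, 4.57], [0, 2.65], [-2.85, 2.85]. Speed limits (rad/s): [2.79, 2.79, 3.14, 3.14, 3.14, 3.14].

### API

Orientations are given as a unit quaternion [x, y, z, w].
In Python, from station import manip, vision gives the robot as it stands.
- The arm moves only by the tool drive_tool, never from a script. Its argument "deltas" is a list that holds one entry, the list of rows, each a list of 4 numbers: the shift along the tool's x, y, z in mm, then the turn about the tool's z in rad. A call has 1 to 5 rows; each row is the pose to reach, as a shift and turn from the pose commanded when the call began, along the tool's axes at that moment; what a row does not reach only later rows make up. A row lasts 1/12 s, in which the tool goes at most 41.7 mm and 7.16 degrees, less where a joint would pass 70% of its speed; a pose out of reach is approached as far as the arm can. A call with a gripper value outside its range is refused whole. "jaw" is the finger opening in mm, from 0 to 85.4, set as the call begins (left out, the last holds). The fingers move at their own pace and stop on an object; "force" is the grip in N (left out, the last holds). Time passes only in rows, so rows that repeat a pose let the fingers close. It gives the time, the measured TCP pose, the force, the opening and the grip force at its end, in the units of the state.
- manip.sense(): the state, without advancing time (a new reading comes with each control period).
- vision.snapshot(name): name is "side" or "top"; returns the picture (420x560x3 uint8, red, green, blue); there is no depth.
- vision.camera_model(name): a dict with "camera_matrix" (3x3 intrinsics, pixels), "D" ([k1, k2, p1, p2, k3] as OpenCV has them; the pictures are not rectified), "rvec" (rotation vector, rad) and "tvec" (3), from world to camera coordinates, as OpenCV has them. Camera axes: x right, y down, z forward; pixel columns grow to the right and rows downward; lengths in m; the calibration is good to about 2 mm. A picture is of the moment at which its call begins. camera_model takes no time and is no camera call.
- manip.sign_off(): hands the job in; it is judged then, once.
The state is a dict: "t": time; "q": joint angles; "qd": joint speeds; "tau": joint torques, N m; "tcp_pos": TCP position; "tool_rot": TCP orientation; "force": force on the tool from outside, world axes, zero at the start; "ft_torque": the same for the moment, N m; "finger_gap": opening from 0.0 (shut) to 1.0 (fully open); "gripper_force": force on a finger pad.
Only numpy, scipy, OpenCV 4.12 (cv2) and the standard library are available. Lean on these libraries where they do the work, as an engineer would, in place of code of your own. Each camera call takes 0.05 s, during which the arm holds its last target. There are 200 camera calls.

### The job

Undo the brass wing nut on the front of the wooden tool chest by a full quarter turn anticlockwise (seen from above), so that its steel catch arm swings off the lid. Then lift the lid by its steel bar handle to 50 degrees, level with the red pointer on the brass quadrant, and finish while holding it still there with the fingers: the lid falls shut if it is let go, so do not let go or prop it. Leave the loose tools and other things around the chest where they are.

Things in the scene. Friction and masses are not known exactly. Their poses are not given: they have to be found in the camera images.
- chest: Open wooden tool chest, fixed, 250 mm deep (x) x 300 mm wide (y) x 90 mm high without lid. Origin: centre of its underside, on the bench; x points from the front (wing nut) to the rear (hinge), z up. A dark block 75 x 70 mm, top 100 mm above the bench, juts from the middle of the front and carries the wing nut.
- pointer (a point): Red ball at the end of the fixed red 50 degree pointer on the brass quadrant wire (radius 170 mm about the hinge axis, up to 80 degrees) that stands along the chest's +y side, at chest y = 165 mm. The ball is 190 mm from the hinge axis; the lid is right when its underside lies in line with the pointer, seen from the side.
- wingnut (a joint): Angle of the captive brass wing nut about its upright axis, rad: 0 = catch arm points to the chest's +x, over the lid's front edge, so the lid cannot open (starts at 0 to 0.35); grows anticlockwise seen from above; the arm clears the lid from about 1.0; stop at 1.6. It does not rise, turns stiffly (0.08 N m) and stays where left.
- wingnut_grip (a point): Grip point on the nut's axis, 134 mm above the bench, at chest x = -175 mm, y = 0. The frame turns with the nut: x runs along the wings and the catch arm. The wings: one upright brass plate 46 mm long (x) x 10 mm thick (y), from 112 to 148 mm above the bench. The flat steel catch arm, 16 mm wide, top 111.5 mm above the bench, reaches 72 mm from the axis along +x.
- lid (a joint): Opening angle of the lid, rad: 0 = shut (the start), grows as its front edge rises, 0.873 = 50 degrees, stop at 1.7. No spring or stay: it falls shut freely. The lid is a wooden board 250 x 300 x 14 mm, 0.5 to 1 kg, its underside through the hinge axis.
- lid_hinge (a point): Point on the lid's hinge axis, middle of the rear edge, at chest x = 125 mm, y = 0, 90.5 mm above the bench. The axis runs along the chest's y. The frame turns with the lid; with the lid shut its axes are the chest's.
- lid_handle (a point): Middle of the lid's steel bar handle: round bar 12 mm thick, 120 mm long, along the hinge axis (y), on a post at each end (105 mm free between), centre 40 mm above the lid's top, 45 mm behind its front edge. From lid_hinge, in the lid's frame (x to the rear, z up when shut): x = -205 mm, z = 54 mm. Shut: 144.5 mm above the bench.
- gouge: Bystander: gouge with pale wooden handle, 230 mm long, lying on the bench by the chest's left (+y) front corner. Origin at the ferrule, on the bench.
- chisel: Bystander: chisel with red handle, 230 mm long, lying on the bench by the chest's right (-y) front corner. Origin at the ferrule, on the bench.
- stone: Bystander: grey sharpening stone on a dark wooden base, 200 x 60 x 30 mm, right (-y) of the chest. Origin: centre of its underside.
- mallet: Bystander: round wooden carver's mallet standing on its head, diameter 96 mm, 225 mm high, right of the stone. Origin: centre of its underside.
- glue: Bystander: white glue bottle with orange cap, diameter 60 mm, 150 mm high, left (+y) of the chest. Origin: centre of its underside.
- figure: Bystander: small dark carved figure, diameter 76 mm, 170 mm high, further left. Origin: centre of its underside.

How it is judged:
By the outcome, as a careful person would: the job done as asked, in the order asked, and still so for the second after the job is handed in, while the arm keeps its last pose, push and grip.
It also fails if it takes over 48 s, if anything falls off the work surface, if the arm or the gripper's body presses on something with over 40 N, if the wrist force passes 120 N, or if a joint passes its speed limit or range.

## Working session

There is one attempt and no reset: what is moved stays moved. The work goes in short steps, Python scripts to look and compute and a tool call to move; the robot and the scene stay as the last step left them, time stands still between calls to the robot, and variables do not carry over. Pictures are saved under pics/ and viewed, at most 10 in all, crops included, and the job is handed in when it is done.

Besides the shell and the picture viewer there is one more tool, called after "Call:" as name([rows], argument=value, ...), one row to a line, values as JSON. drive_tool: Moves the arm, as the interface text tells. Its arguments: {"type":"object","properties":{"deltas":{"type":"array"},"jaw":{"type":"number"},"force":{"type":"number"}},"required":["deltas"]}

```bash
mkdir -p pics; ls; python3 - <<'E'
from station import manip, vision
import cv2
for n in ("top","side"):
    im=vision.snapshot(n); cv2.imwrite(f"pics/{n}0.png",cv2.resize(im[:,:,::-1],(800,600),interpolation=cv2.INTER_CUBIC)); cv2.imwrite(f"pics/{n}0raw.png",im[:,:,::-1])
    print(vision.camera_model(n))
print(manip.sense())
E
```

```text
pics
{'camera_matrix': array([[533.29913467,   0.        , 279.29562142],
       [  0.        , 533.29913467, 217.52281016],
       [  0.        ,   0.        ,   1.        ]]), 'D': array([-0.12371121,  0.        ,  0.        ,  0.        ,  0.        ]), 'rvec': array([ 2.19035312, -2.21596264,  0.07869742]), 'tvec': array([0.02962714, 0.56841575, 1.62343175])}
{'camera_matrix': array([[469.78230502,   0.        , 288.08347142],
       [  0.        , 469.78230502, 207.66358815],
       [  0.        ,   0.        ,   1.        ]]), 'D': array([-0.09385789,  0.        ,  0.        ,  0.        ,  0.        ]), 'rvec': array([ 0.79412575, -2.42864899,  1.29940718]), 'tvec': array([0.4727022 , 0.30547844, 1.18707507])}
{'t': 0.1, 'q': array([-1.31348464e+00,  5.28375383e-01,  1.43377872e+00, -6.33063235e-06,
        1.18140862e+00, -1.78533560e-01]), 'qd': array([-0.00041515, -0.00204827, -0.002848  ,  0.00185573,  0.00018012,
        0.00073448]), 'tau': array([-5.08134490e-04, -4.43306208e+01, -1.78585535e+01, -1.81060282e-04,
        3.89088425e-03,  2.29853504e-05]), 'tcp_pos': array([ 0.26369901, -0.56593132,  0.23042869]), 'tool_rot': array([ 9.76347954e-01,  2.16202917e-01, -4.17146149e-05, -9.84159028e-04]), 'force': array([-0.32377881,  0.75033931, -0.47336517]), 'ft_torque': array([-0.04461917, -0.00210175,  0.03892629]), 'gripper_force': 0.0, 'finger_gap': 0.9972223099649526}
```

View pics/top0.png

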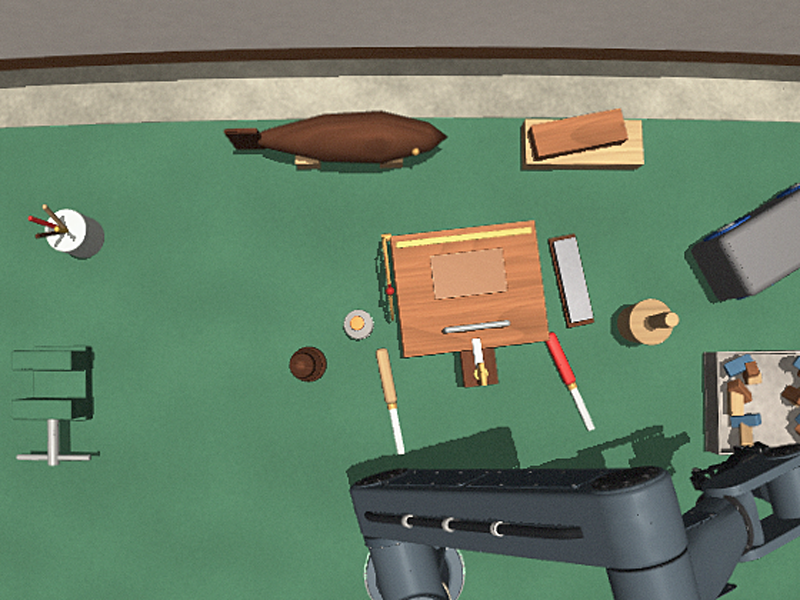

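View pics/side0.png

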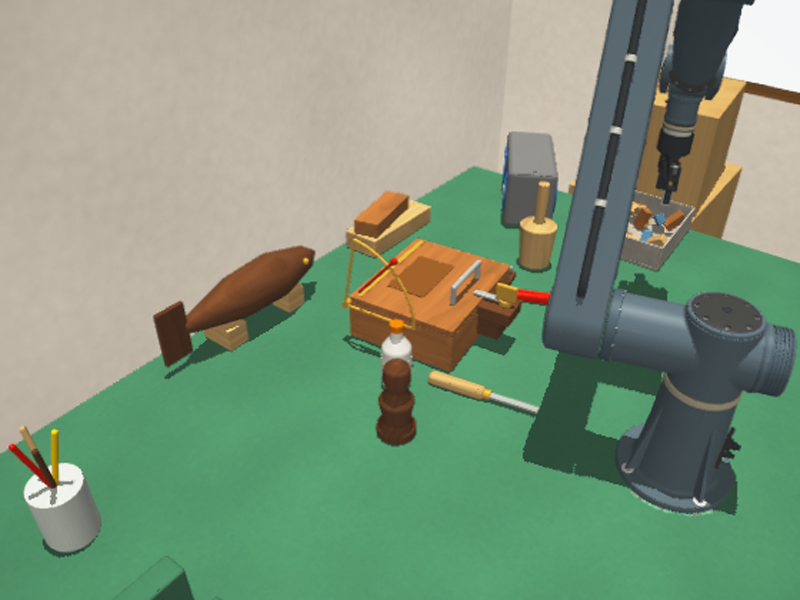

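The top view shows the chest at about (470,290), the nut at about (480,372) and the handle at about (476,327). The side view shows the nut at (508,293). I'll enlarge both.

```bash
python3 - <<'E'
import cv2
a=cv2.imread("pics/top0raw.png")[150:275,262:392]; cv2.imwrite("pics/tc.png",cv2.resize(a,None,fx=4.8,fy=4.8,interpolation=cv2.INTER_CUBIC))
b=cv2.imread("pics/side0raw.png")[160:265,235:385]; cv2.imwrite("pics/sc.png",cv2.resize(b,None,fx=5,fy=5,interpolation=cv2.INTER_CUBIC))
E
```

```text
(no output)
```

View pics/tc.png

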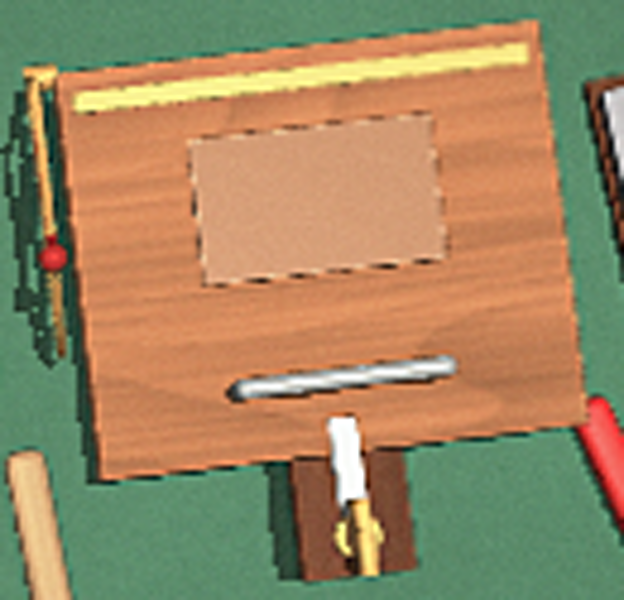

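View pics/sc.png

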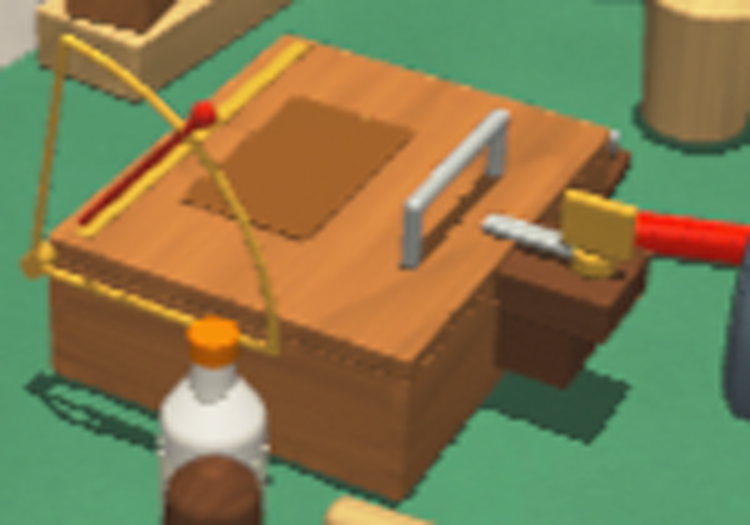

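```bash
cat > h.py <<'E'
import numpy as np, cv2
from station import manip, vision
from scipy.spatial.transform import Rotation as R
from scipy.optimize import least_squares
def proj(n,P):
    c=vision.camera_model(n)
    return cv2.projectPoints(np.array(P,float).reshape(-1,1,3),c["rvec"],c["tvec"],c["camera_matrix"],c["D"])[0].reshape(-1,2)
def ch(p,P):
    P=np.array(P,float); c,s=np.cos(p[2]),np.sin(p[2])
    return np.c_[p[0]+c*P[:,0]-s*P[:,1],p[1]+s*P[:,0]+c*P[:,1],P[:,2]]
def px(uv,f,o): return (np.array(uv,float)+.5)/f-.5+np.array(o)
def delta(target,yaw_of_toolx):
    s=manip.sense(); Q=R.from_quat(s["tool_rot"]); M=Q.as_matrix()
    d=M.T@(np.array(target)-s["tcp_pos"])*1000
    a=(np.arctan2(M[1,0],M[0,0])-yaw_of_toolx+np.pi/2)%np.pi-np.pi/2  # tool z down: +turn = clockwise
    return d.round(1),round(a,3)
E
cat > fit.py <<'E'
from h import *
C=[[.125,.15,.1045],[.125,-.15,.1045],[-.125,-.15,.1045],[-.125,.15,.1045],[-.08,.06,.1445],[-.08,-.06,.1445],[.125-.19*np.cos(np.radians(50)),.165,.0905+.19*np.sin(np.radians(50))]]
T=px([(60,73),(538,22),(588,423),(100,480),(237,391),(452,366),(53,258)],4.8,(262,150))
S=px([(50,237),(288,37),(615,132),(412,361),(410,203),(502,116),(203,114)],5,(235,160))
def nut(p):
    c,s=np.cos(p[3]),np.sin(p[3]); g=lambda x,y,z:[-.175+c*x-s*y,s*x+c*y,z]
    return [g(.072,0,.1115),g(-.023,0,.148),g(.023,0,.148)]
NT=px([(342,418),(370,575),(360,502)],4.8,(262,150))
def f(p):
    r=[(proj("top",ch(p,C))-T),(proj("side",ch(p,C))-S),(proj("top",ch(p,nut(p)))-NT)]
    return np.concatenate(r).ravel()
r=least_squares(f,[.6,-.1,.1,.1],loss="soft_l1"); p=r.x
print(p); print(f(p).reshape(-1,2).round(1))
np.save("p.npy",p)
L=lambda x,y,z:ch(p,[[x,y,z]])[0].round(4)
print("nut",L(-.175,0,.134),"handle",L(-.08,0,.1445),"hinge",L(.125,0,.0905))
s=manip.sense();M=R.from_quat(s["tool_rot"]).as_matrix();print(M.round(3))
E
python3 fit.py
```

```text
[ 0.60945742 -0.11923877  0.10127907  0.00495453]
[[-1.6 -0.1]
 [-0.  -0.4]
 [ 0.1  0.4]
 [-0.2  0.3]
 [ 1.4 -0.5]
 [-1.6 -0.1]
 [-0.3 -0.3]
 [-0.1 -0.9]
 [ 0.3 -1.2]
 [ 0.4 -1. ]
 [ 0.1 -0.3]
 [ 1.4  0.3]
 [ 0.1  0.1]
 [ 0.9 -0.2]
 [-0.1 -0.2]
 [-0.3  0.3]
 [-0.2 -0.7]]
nut [ 0.4354 -0.1369  0.134 ] handle [ 0.5299 -0.1273  0.1445] hinge [ 0.7338 -0.1066  0.0905]
[[ 0.907  0.422 -0.001]
 [ 0.422 -0.907  0.002]
 [ 0.    -0.002 -1.   ]]
```

Call:
drive_tool([
  [[15,-14,0,0],[37,-35,0,0],[62,-58,0,0],[87,-82,0,0],[112,-106,0,0]],
], jaw=50, force=60)

```text
t: 0.52
tcp_pos: [0.3207, -0.4215, 0.2308]
tool_rot: [0.976, 0.216, -0.0, -0.001]
force: [1.1, 0.4, 0.8]
finger_gap: 0.586
gripper_force: 0.0
```

Call:
drive_tool([
  [[25,-23,0,0],[50,-47,0,0],[75,-71,0,0],[100,-94,0,0],[125,-118,0,0]],
])

```text
t: 0.93
tcp_pos: [0.3844, -0.2618, 0.2311]
tool_rot: [0.976, 0.216, -0.0, -0.0]
force: [1.3, -0.4, 0.3]
finger_gap: 0.582
gripper_force: 0.0
```

Call:
drive_tool([
  [[25,-24,0,0.08],[50,-47,0,0.16],[75,-71,0,0.24],[92,-87,0,0.3],[100,-94,0,0.33]],
])

```text
t: 1.35
tcp_pos: [0.4351, -0.1327, 0.231]
tool_rot: [0.999, 0.053, -0.0, -0.001]
force: [-0.5, -0.8, -0.3]
finger_gap: 0.58
gripper_force: 0.0
```

```bash
python3 - <<'E'
from h import *
s=manip.sense(); print(s["t"],s["q"].round(3),s["tcp_pos"],s["finger_gap"],s["force"])
print(delta([.4354,-.1369,.117],.106))
im=vision.snapshot("top")[150:275,262:392]; cv2.imwrite("pics/t2.png",cv2.resize(im[:,:,::-1],None,fx=4.8,fy=4.8,interpolation=cv2.INTER_CUBIC))
E
```

```text
1.35 [-5.430e-01  3.010e-01  1.843e+00  1.000e-03  1.000e+00  9.210e-01] [ 0.43507978 -0.13273944  0.23104385] 0.579907031550363 [-0.48416449 -0.80829992 -0.3249161 ]
(array([ -0. ,   4.4, 114. ]), np.float64(0.0))
```

Call:
drive_tool([
  [[0,4,20,0],[0,4,45,0],[0,4,65,0],[0,4,72,0],[0,4,72,0]],
])

```text
t: 1.82
tcp_pos: [0.4342, -0.1398, 0.1577]
tool_rot: [0.999, 0.053, -0.002, -0.001]
force: [0.0, 0.2, -0.1]
finger_gap: 0.584
gripper_force: 0.0
```

```bash
python3 - <<'E'
from h import *
s=manip.sense(); print(s["t"],s["tcp_pos"],s["force"])
print(delta([.4354,-.1369,.117],.106))
im=vision.snapshot("side")[160:265,285:435]; cv2.imwrite("pics/s2.png",cv2.resize(im[:,:,::-1],None,fx=5,fy=5,interpolation=cv2.INTER_CUBIC))
E
```

```text
1.8167 [ 0.43420793 -0.13977364  0.1577371 ] [ 0.02751413  0.23984056 -0.06125829]
(array([ 1.6, -2.6, 40.7]), np.float64(-0.0))
```

View pics/s2.png

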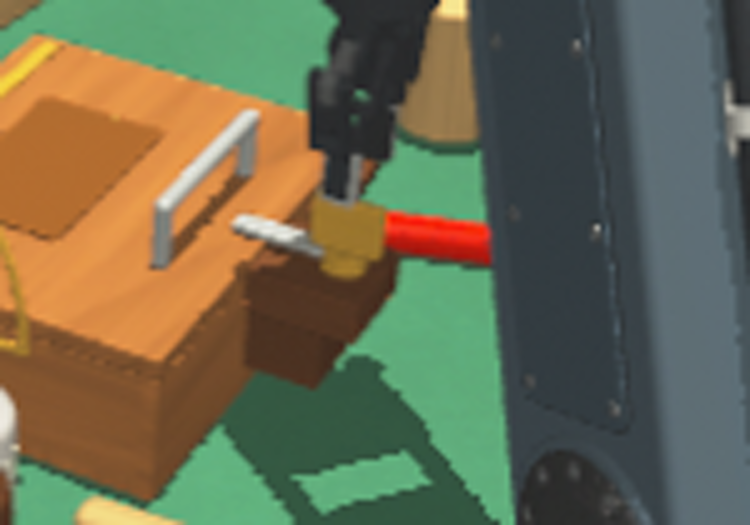

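The fingers are above the nut plate (310–385, 195–245). I'll check how well they straddle it by projection.

```bash
python3 - <<'E'
from h import *
s=manip.sense();M=R.from_quat(s["tool_rot"]).as_matrix();print(s["tcp_pos"])
p=np.load("p.npy")
for nm,P in [("tips",[s["tcp_pos"]+M@np.array([x,y,z]) for x in(0,) for y in(-.025,0,.025) for z in(-.01,-.03)]),("wing",ch(p,[[-.198,0,.148],[-.152,0,.148],[-.198,0,.112],[-.152,0,.112]]))]:
    print(nm,((proj("side",P)-np.array([285,160])+.5)*5-.5).round(0).tolist())
E
```

```text
[ 0.43507933 -0.14023449  0.15883076]
tips [[344.0, 186.0], [347.0, 157.0], [360.0, 167.0], [364.0, 138.0], [376.0, 148.0], [380.0, 119.0]]
wing [[389.0, 209.0], [319.0, 187.0], [383.0, 259.0], [314.0, 237.0]]
```

Call:
drive_tool([
  [[0,-3,10,0],[0,-3,22,0],[0,-3,32,0],[0,-3,39,0],[0,-3,41,0]],
])

```text
t: 2.28
tcp_pos: [0.4354, -0.1374, 0.1184]
tool_rot: [0.999, 0.053, 0.0, 0.0]
force: [1.1, -0.9, -0.1]
finger_gap: 0.586
gripper_force: 0.0
```

Call:
drive_tool([
  [[0,0,0,0],[0,0,0,0],[0,0,0,0],[0,0,0,0],[0,0,0,0]],
], jaw=0, force=60)

```text
t: 2.7
tcp_pos: [0.4356, -0.136, 0.1191]
tool_rot: [0.999, 0.052, 0.001, -0.001]
force: [1.6, 4.0, 3.3]
finger_gap: 0.106
gripper_force: 59.2
```

Call:
drive_tool([
  [[0,0,0,0],[0,0,0,0],[0,0,0,0],[0,0,0,0],[0,0,0,0]],
])

```text
t: 3.12
tcp_pos: [0.4356, -0.136, 0.1191]
tool_rot: [0.999, 0.052, 0.001, -0.001]
force: [1.4, 5.1, 3.5]
finger_gap: 0.101
gripper_force: 59.1
```

Call:
drive_tool([
  [[0,-1,0,-0.06],[0,-1,0,-0.15],[0,-1,0,-0.25],[0,-1,0,-0.35],[0,-1,0,-0.45]],
])

```text
t: 3.53
tcp_pos: [0.4355, -0.1355, 0.1192]
tool_rot: [0.961, 0.276, 0.001, -0.0]
force: [0.7, 3.4, 2.4]
finger_gap: 0.107
gripper_force: 59.2
```

Call:
drive_tool([
  [[0,0,0,-0.1],[0,0,0,-0.2],[0,0,0,-0.3],[0,0,0,-0.4],[0,0,0,-0.5]],
])

```text
t: 3.95
tcp_pos: [0.4352, -0.1351, 0.1191]
tool_rot: [0.863, 0.505, 0.001, -0.0]
force: [1.0, 3.6, 4.9]
finger_gap: 0.104
gripper_force: 59.3
```

Call:
drive_tool([
  [[0,0,0,-0.1],[0,0,0,-0.2],[0,0,0,-0.3],[0,0,0,-0.4],[0,0,0,-0.5]],
])

```text
t: 4.37
tcp_pos: [0.4347, -0.135, 0.1191]
tool_rot: [0.711, 0.703, 0.0, -0.001]
force: [-0.9, 4.5, 4.7]
finger_gap: 0.102
gripper_force: 59.4
```

```bash
python3 - <<'E'
from h import *
s=manip.sense(); print(s); print(delta([.4354,-.1369,.117],.101+1.59))
E
```

```text
{'t': 4.3667, 'q': array([-5.48129874e-01,  4.97999418e-01,  1.95497718e+00,  1.81220679e-03,
        6.89590740e-01, -5.38631950e-01]), 'qd': array([ 2.63226013e-04, -1.01855466e-03,  1.46477811e-03, -1.38987369e-03,
        1.94712036e-03, -1.18974700e+00]), 'tau': array([ -1.29712399, -31.96636319,  -9.79826063,  -0.53905813,
        -0.67069201,   0.69704052]), 'tcp_pos': array([ 0.43474953, -0.13497638,  0.11913295]), 'tool_rot': array([ 7.10948600e-01,  7.03243570e-01,  4.42553773e-04, -6.11217784e-04]), 'force': array([-0.86759746,  4.53494307,  4.67531818]), 'ft_torque': array([ 0.57546502,  0.11180647, -0.08364891]), 'gripper_force': 59.431580901145935, 'finger_gap': 0.1022415916169989}
(array([-1.9,  0.7,  2.1]), np.float64(-0.131))
```

Call:
drive_tool([
  [[0,0,0,-0.07],[0,0,0,-0.13],[0,0,0,-0.14],[0,0,0,-0.14],[0,0,0,-0.14]],
])

```text
t: 4.78
tcp_pos: [0.4346, -0.135, 0.1191]
tool_rot: [0.662, 0.75, 0.0, -0.001]
force: [-2.4, 3.7, 6.1]
finger_gap: 0.105
gripper_force: 59.5
```

```bash
python3 - <<'E'
from h import *
s=manip.sense(); print(s["ft_torque"],s["force"],delta([.4354,-.1369,.117],.101+1.59))
E
```

```text
[0.59243285 0.06951418 0.07093217] [-2.3690757   3.72554283  6.06544905] (array([-2. ,  0.5,  2.1]), np.float64(0.005))
```

Call:
drive_tool([
  [[0,0,0,0],[0,0,0,0],[0,0,0,0],[0,0,0,0],[0,0,0,0]],
], jaw=45)

```text
t: 5.2
tcp_pos: [0.4353, -0.1362, 0.1183]
tool_rot: [0.662, 0.75, 0.0, 0.0]
force: [-0.7, -0.1, -0.6]
finger_gap: 0.524
gripper_force: 0.0
```

Call:
drive_tool([
  [[0,0,-12,0],[0,0,-35,0],[0,0,-60,0],[0,0,-78,0],[0,0,-85,0]],
])

```text
t: 5.62
tcp_pos: [0.4364, -0.1368, 0.2056]
tool_rot: [0.662, 0.75, 0.0, 0.002]
force: [0.2, 0.3, 0.2]
finger_gap: 0.529
gripper_force: 0.0
```

```bash
python3 - <<'E'
from h import *
s=manip.sense(); print(s["tcp_pos"],s["force"],s["finger_gap"],delta([.5299,-.1273,.1265],.101+1.571))
im=vision.snapshot("side")[160:265,285:435]; cv2.imwrite("pics/s3.png",cv2.resize(im[:,:,::-1],None,fx=5,fy=5,interpolation=cv2.INTER_CUBIC))
E
```

```text
[ 0.43640608 -0.1368355   0.20558616] [0.15586518 0.30354587 0.17411921] 0.5287675796234228 (array([-2. , 93.7, 79.4]), np.float64(0.024))
```

View pics/s3.png

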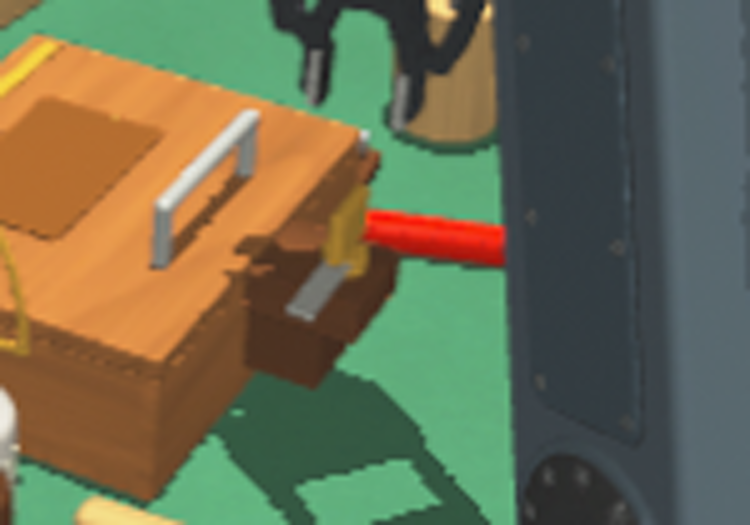

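The catch arm now points along the chest front (300,305), clear of the lid. Next I'll grip the handle.

Call:
drive_tool([
  [[0,12,0,0],[-1,35,0,0.01],[-2,60,0,0.02],[-2,84,0,0.02],[-2,94,0,0.02]],
])

```text
t: 6.08
tcp_pos: [0.5311, -0.1263, 0.2022]
tool_rot: [0.669, 0.743, 0.0, 0.0]
force: [-0.5, -0.1, 0.1]
finger_gap: 0.529
gripper_force: 0.0
```

Call:
drive_tool([
  [[0,0,10,0],[0,0,30,0],[0,0,52,0],[0,0,70,0],[0,0,79,0]],
])

```text
t: 6.5
tcp_pos: [0.5248, -0.1252, 0.121]
tool_rot: [0.669, 0.743, -0.001, -0.004]
force: [0.4, 0.6, 0.1]
finger_gap: 0.526
gripper_force: 0.0
```

Call:
drive_tool([
  [[0,0,0,0],[0,0,0,0]],
])

```text
t: 6.67
tcp_pos: [0.5274, -0.1261, 0.1236]
tool_rot: [0.669, 0.743, -0.0, -0.001]
force: [0.6, -0.0, 0.5]
finger_gap: 0.525
gripper_force: 0.0
```

```bash
python3 - <<'E'
from h import *
s=manip.sense(); print(s["tcp_pos"],s["force"],s["finger_gap"],delta([.5299,-.1273,.1265],.101+1.571))
E
```

```text
[ 0.52738655 -0.12614385  0.12361086] [ 0.60377849 -0.00469765  0.50483456] 0.5250246758326096 (array([-1.4,  2.4, -2.9]), np.float64(0.003))
```

Call:
drive_tool([
  [[-1,2,-2,0],[-1,2,-2,0],[-1,2,-2,0]],
])

```text
t: 6.92
tcp_pos: [0.5317, -0.1275, 0.1276]
tool_rot: [0.669, 0.743, 0.0, 0.001]
force: [0.1, -0.1, 0.4]
finger_gap: 0.526
gripper_force: 0.0
```

Call:
drive_tool([
  [[0,0,0,0],[0,0,0,0],[0,0,0,0],[0,0,0,0],[0,0,0,0]],
], jaw=0, force=40)

```text
t: 7.33
tcp_pos: [0.5292, -0.1271, 0.1267]
tool_rot: [0.669, 0.743, -0.001, -0.001]
force: [-4.3, -1.6, 5.4]
finger_gap: 0.122
gripper_force: 39.0
```

Call:
drive_tool([
  [[0,0,0,0],[0,0,0,0],[0,0,0,0],[0,0,0,0]],
])

```text
t: 7.67
tcp_pos: [0.5292, -0.1271, 0.1267]
tool_rot: [0.669, 0.743, -0.001, -0.001]
force: [-5.6, -2.3, 6.2]
finger_gap: 0.124
gripper_force: 39.0
```

```bash
cat > path.py <<'E'
# commanded TCP offsets (tool mm) for lid angles from grasp; tool y ~ chest +x, tool z down
from h import *
import sys
s=manip.sense(); p=np.load("p.npy"); M=R.from_quat(s["tool_rot"]).as_matrix()
print(s["t"],s["tcp_pos"],s["force"],s["ft_torque"],s["finger_gap"],s["gripper_force"])
h=lambda a:ch(p,[[.125-.205*np.cos(a)+.054*np.sin(a),0,.0905+.205*np.sin(a)+.054*np.cos(a)]])[0]
g=s["tcp_pos"]-M[:,2]*.019; print("grasp-handle(0)",g-h(0))
a0=float(sys.argv[1])
for d in map(float,sys.argv[2:]): print(d,(M.T@(h(np.radians(d))-h(np.radians(a0)))*1000).round(1))
E
python3 path.py 0 2 5 10 15 20 25 30 35 40 45 50
```

```text
7.6667 [ 0.5292226  -0.12710334  0.12670669] [-5.57521612 -2.33838545  6.2355643 ] [-0.21699774  0.71856144 -0.02542772] 0.12419660001725877 38.97863745689392
grasp-handle(0) [-0.00058649  0.00022518  0.0012066 ]
2.0 [-0.   2.  -7.1]
5.0 [ -0.    5.4 -17.7]
10.0 [ -0.   12.4 -34.8]
15.0 [ -0.1  20.8 -51.3]
20.0 [ -0.1  30.6 -67. ]
25.0 [ -0.2  41.8 -81.7]
30.0 [ -0.2  54.2 -95.4]
35.0 [  -0.3   67.7 -108. ]
40.0 [  -0.3   82.3 -119.4]
45.0 [  -0.4   97.8 -129.4]
50.0 [  -0.5  114.2 -138.1]
```

Call:
drive_tool([
  [[0,1,-3.5,0],[0,2.5,-9,0],[0,5.4,-17.7,0],[0,8.8,-26.3,0],[0,12.4,-34.8,0]],
])

```text
t: 8.08
tcp_pos: [0.5408, -0.1258, 0.1606]
tool_rot: [0.669, 0.744, -0.002, -0.002]
force: [-4.5, -3.7, -5.0]
finger_gap: 0.125
gripper_force: 38.9
```

Call:
drive_tool([
  [[0,4,-8.4,0],[0,8.4,-16.5,0],[0,13.2,-24.5,0],[0,18.2,-32.2,0],[0,23.7,-39.7,0]],
])

```text
t: 8.5
tcp_pos: [0.5632, -0.1235, 0.2004]
tool_rot: [0.669, 0.744, -0.003, -0.003]
force: [-7.8, -4.9, -2.2]
finger_gap: 0.121
gripper_force: 39.0
```

Call:
drive_tool([
  [[0,5.7,-7.2,0],[0,11.8,-14.2,0],[0,18.1,-20.9,0],[0,24.7,-27.4,0],[0,31.6,-33.5,0]],
])

```text
t: 8.92
tcp_pos: [0.5934, -0.1204, 0.2347]
tool_rot: [0.669, 0.744, -0.004, -0.004]
force: [-12.1, -4.5, 3.7]
finger_gap: 0.123
gripper_force: 39.1
```

Call:
drive_tool([
  [[0,7.2,-5.9,0],[0,14.6,-11.4,0],[0,20.7,-15.6,0],[0,25.4,-18.6,0],[0,30.1,-21.4,0]],
])

```text
t: 9.33
tcp_pos: [0.6238, -0.1173, 0.2582]
tool_rot: [0.669, 0.743, -0.004, -0.003]
force: [-13.7, -2.7, 12.3]
finger_gap: 0.12
gripper_force: 39.1
```

Call:
drive_tool([
  [[0,4,-2,0],[0,8,-4.5,0],[0,12,-6.5,0],[0,15,-8,0],[0,16,-8.5,0]],
])

```text
t: 9.75
tcp_pos: [0.642, -0.1154, 0.2675]
tool_rot: [0.669, 0.743, -0.002, -0.001]
force: [-9.9, -1.3, 10.4]
finger_gap: 0.117
gripper_force: 41.0
```

Call:
drive_tool([
  [[0,0,0,0],[0,0,0,0],[0,0,0,0],[0,0,0,0],[0,0,0,0]],
])

```text
t: 10.17
tcp_pos: [0.6418, -0.1154, 0.2674]
tool_rot: [0.669, 0.743, -0.002, -0.001]
force: [-10.0, -1.3, 10.5]
finger_gap: 0.123
gripper_force: 41.1
```

```bash
python3 - <<'E'
from h import *
s=manip.sense();M=R.from_quat(s["tool_rot"]).as_matrix();p=np.load("p.npy")
g=s["tcp_pos"]-M[:,2]*.019-np.array([-.0006,.0002,.0012]); print(s["force"],s["finger_gap"],s["tool_rot"])
c,si=np.cos(p[2]),np.sin(p[2]); h=ch(p,[[.125,0,.0905]])[0]; v=g-h
x=c*v[0]+si*v[1]; print("angle",np.degrees(np.arctan2(v[2],-x)-np.arctan2(.054,.205)),"rad",np.hypot(x,v[2]),np.hypot(.054,.205))
im=vision.snapshot("side"); cv2.imwrite("pics/s4raw.png",im[:,:,::-1]); a=im[110:260,225:400]
cv2.imwrite("pics/s4.png",cv2.resize(a[:,:,::-1],None,fx=4,fy=4,interpolation=cv2.INTER_CUBIC))
# predicted lid side underside edge at 45,50,55 deg, y=+.15
for d in(45,50,55):
    t=np.radians(d); q=[[.125-r*np.cos(t)+n*np.sin(t),y,.0905+r*np.sin(t)+n*np.cos(t)] for y in(.15,-.15) for r,n in((.25,0),(.25,.014))]
    print(d,((proj("side",ch(p,q))-np.array([225,110])+.5)*4-.5).round(1).tolist())
E
```

```text
[-10.03910591  -1.29497148  10.47569453] 0.12300108675448986 [ 0.6689137   0.74333766 -0.0017077  -0.0008179 ]
angle 50.00141840884068 rad 0.2151987998569445 0.21199292441022646
45 [[286.1, 262.7], [273.8, 246.2], [468.5, 102.3], [458.2, 88.2]]
50 [[266.0, 237.7], [252.6, 222.1], [451.6, 80.9], [440.2, 67.5]]
55 [[244.3, 214.1], [229.9, 199.5], [433.1, 60.8], [420.8, 48.3]]
```

View pics/s4.png

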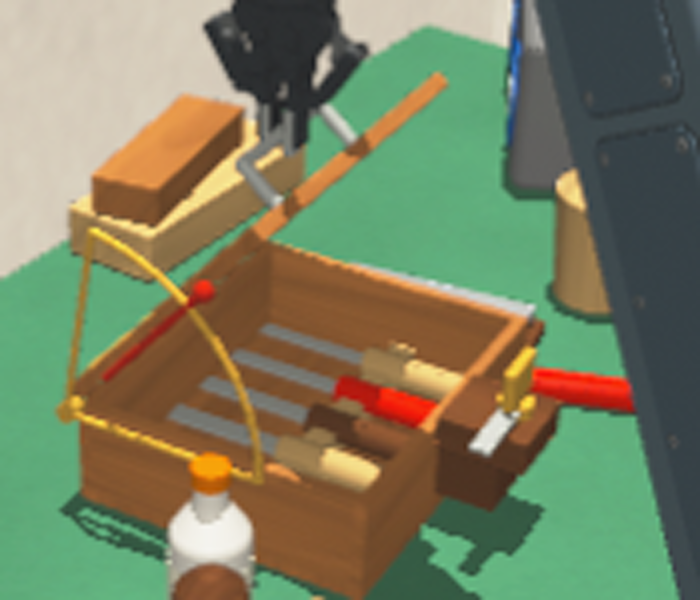

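The lid is near 50°, with its right corner at about (440,72)–(447,83) against a prediction of (439,71)–(451,85). I'll enlarge to confirm.

```bash
python3 - <<'E'
import cv2
a=cv2.imread("pics/s4raw.png")[122:182,275:345]
cv2.imwrite("pics/s4z.png",cv2.resize(a,None,fx=10,fy=10,interpolation=cv2.INTER_CUBIC))
from h import *
p=np.load("p.npy")
for d in(48,50,52):
    t=np.radians(d); q=[[.125-r*np.cos(t)+n*np.sin(t),y,.0905+r*np.sin(t)+n*np.cos(t)] for y in(.15,-.15) for r,n in((.25,0),(.25,.014))]
    print(d,((proj("side",ch(p,q))+[0,.9]-np.array([275,122])+.5)*10-.5).round(0).tolist())
E
```

```text
48 [[186.0, 509.0], [154.0, 469.0], [647.0, 113.0], [620.0, 79.0]]
50 [[166.0, 484.0], [132.0, 445.0], [630.0, 92.0], [601.0, 59.0]]
52 [[145.0, 460.0], [110.0, 422.0], [612.0, 71.0], [582.0, 39.0]]
```

View pics/s4z.png

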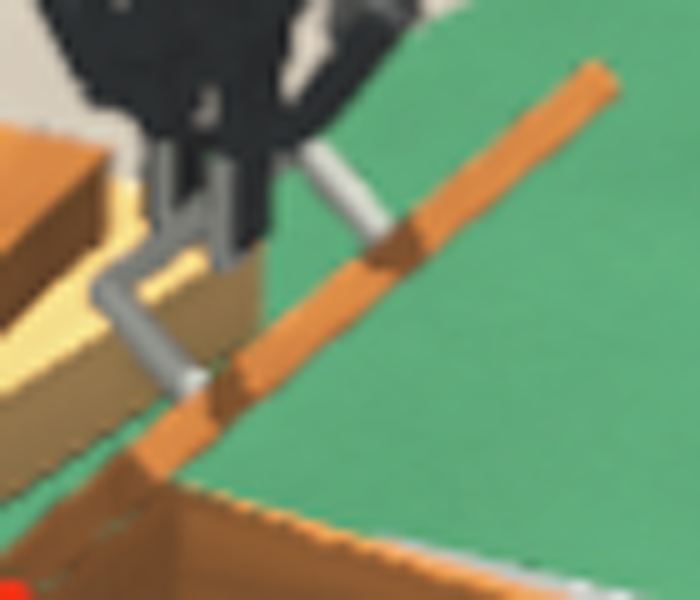

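```bash
python3 -c "
from station import manip
print(manip.sign_off())"
```

```text
the job is handed in; nothing more can be done
None
```

I turned the wing nut about 1.58 rad anticlockwise (just over a quarter turn), which put its catch arm clear of the lid. I then lifted the lid to about 50° and handed the job in with the fingers still holding the handle; the arm touched nothing else that I saw, and no verdict has come back.

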